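Fold the retaining flap over the pipe specimens and shut the specimen case

ROBOT

A 7-joint arm with a two-finger parallel gripper is mounted at the origin on a cart in front of the work surface, level with it; the furniture and walls round the work are solid. World frame = base frame: x ahead of the robot, y to its left, z up, the work surface at z = 0. Lengths are in m, angles in degrees, forces in N, time in s.
With the tool pointing down it reaches from about 0.425 to 0.95 m from the base axis. Payload 16.7 kg.
Tool frame: the origin (TCP) lies at the very end of the fingers, on their centre line; the grasp point (between the pads) lies 19 mm behind it (env.pinch_z is the z of the grasp point in the tool frame, in m); z points along the fingers, x is the direction in which the jaws open and shut, and the axes are right-handed (so a half turn about z gives the same grasp; the last joint's range is limited). The gripper opens to 94 mm and grips with 3 to 60 N. Pads are 16 mm wide; open, the fingers measure 119 mm over their backs; the gripper's body (75 mm by 177 mm) begins 78 mm behind the grasp point.
Start: joints at [59.616, 24.414, 4.234, 92.017, -1.954, 63.644, -3.845], TCP at [0.251, -0.627, 0.205] pointing down, gripper open.
Joint ranges: [-163.25, 163.25], [-28.42, 122.38], [-70.27, 78.77], [12.13, 141.07], [-58.53, 238.53], [9.26, 117.41], [-156.51, 156.51]. Speed limits (degrees/s): [108.29, 108.29, 136.94, 136.94, 172.46, 172.46, 172.46].

INTERFACE

Orientations are given as a 3x3 rotation matrix whose columns are the frame's x, y, z axes.
In Python, from rig import env gives the robot as it stands. The module is installed in compiled form; this text tells all that it offers.
- The arm moves only by the tool arm_command, never from a script. Its argument "deltas" is a list of rows, each a list of 7 numbers: the opening, from 0 (shut) to 1 (fully open), then the shift along the world's x, y, z in m, then the turn, a rotation vector about the world's x, y, z in rad. A call has 1 to 12 rows; each row is the pose to reach, as a shift and turn from the pose commanded when the call began; what a row does not reach only later rows make up. A row lasts 1/12 s, in which the tool goes at most 41.7 mm and 7.16 degrees, less where a joint would pass 70% of its speed; a pose out of reach is approached as far as the arm can. A call with a gripper value outside its range is refused whole. The fingers move at their own pace and stop on an object; "newtons" is the grip in N (left out, the last holds). Time passes only in rows, so rows that repeat a pose let the fingers close. It gives the time, the measured TCP pose, the force and the opening at its end, in the units of the state.
- env.sense(): the state, without advancing time (a new reading comes with each control period).
- env.get_image(name): name is "side" or "top"; returns a dict with "image" (400x640x3 uint8, blue, green, red), "range_z" (400x640 float32, m along the optical axis (not along the pixel's ray), 0 where there is no reading), "fov_y" (degrees; the focal length in pixels is half the picture's height over the tangent of half this angle, whatever the lens; pixels are square), "cx", "cy" (the principal point, pixels), "k1" (the pictures are not rectified: a ray, as slopes to the right and down, at radius r is drawn at 1 + k1 r^2 times it, then the intrinsics apply), "world_from_camera" (4x4, takes a point from camera to world coordinates). Camera axes: x right, y up, looking along -z (the intrinsics and any distortion apply to the point x, -y, -z); pixel columns grow to the right and rows downward; lengths in m; the calibration is good to about 2 mm. A picture is of the moment at which its call begins.
- env.job_done(): hands the job in, once; it reports no verdict.
The state is a dict: "time_s": time; "qpos": joint angles; "dq": joint speeds; "effort": joint torques, N m; "tcp_pos": TCP position; "tool_rot": TCP orientation; "contact_force": force on the tool from outside, world axes, zero at the start; "torque": the same for the moment, N m; "opening": finger opening in m.
Only numpy, scipy, OpenCV 4.12 (cv2) and the standard library are available. Lean on these libraries where they do the work, as an engineer would, in place of code of your own. Each camera call takes 0.05 s, during which the arm holds its last target.

TASK

The two black pipe specimens are in the carrying case and ready to go: fold the upright white retaining flap fully down over them, then swing the grey lid fully shut over the flap without slamming it. Push the flap and the lid from their outer faces with the fingertips only (do not pinch them or reach onto their padded inner sides), leave the specimens lying untouched in their troughs, and do not disturb the caliper, the jar or the marker beside the case.

Things in the scene. Friction and masses are not known exactly. Their poses are not given: they have to be found in the camera images.
- case: Small grey specimen case with aluminium edges, fixed to the bench, outer 150 (x) x 260 (y) mm, walls 5 mm, rim 70 mm above the bench. Origin: centre of its underside, on the bench. Its x axis points from the front (the flap's side, nearer the robot) to the back (the lid's hinge side); its z axis points up.
- flap (a joint): Angle (rad) of the white retaining flap, hinged inside the front wall: 0 = folded flat on the specimens, its top face 5.5 mm below the case's rim; 1.57 = upright; stop at 1.72. Stiff hinge: it stays where it is left; about 1 to 3 N at flap_push moves it. Plate 90 mm wide, 4.5 thick, felt pad 3 mm on its inner face, free edge 122 mm from the hinge axis, with an aluminium trim.
- flap_hinge (a point): Middle of the flap's hinge axis, 64 mm in front of the case's centre and 62.5 mm above the bench. The axis runs along the case's y. Its frame turns with the flap: x runs from the hinge along the flap to its free edge, z is the normal of its outer face (up when folded, to the robot when upright).
- flap_push (a point): A good point to push the flap: on its outer face (2 mm off the hinge axis), middle of its width, 85 mm from the hinge axis. Frame as flap_hinge.
- lid (a joint): Angle (rad) of the grey lid, hinged behind the back wall: 0 = shut on the rim, 1.57 = upright, stop at 1.85 (leaning back). Stiff friction hinge: it stays where it is left, also half shut; about 2 to 8 N at lid_push moves it. Shell 260 mm wide, 16 thick, free edge 152 mm from the hinge axis; shut, its flat outer face is 86 mm above the bench. It strikes the flap if the flap still stands.
- lid_hinge (a point): Middle of the lid's hinge axis, 77 mm behind the case's centre and 70 mm above the bench. The axis runs along the case's y. Its frame turns with the lid: -x runs from the hinge along the lid to its free edge (152 mm away), z is the normal of its outer face (up when shut, away from the robot when upright); the outer face lies 16 mm along z from the axis.
- lid_push (a point): A good point to push the lid: on its outer face, middle of its width, 125 mm from the hinge axis. Frame as lid_hinge. A small black thumb lip 60 mm wide sticks out 7 mm from the middle of the lid's free edge.
- specimen_near: Black pipe specimen, 45 mm diameter, 209 mm long (along its y), loose in the front trough of the case. Origin: middle of its underside, 12 mm above the bench, 30 mm in front of the case's centre.
- specimen_far: Black pipe specimen, 43 mm diameter, 191 mm long (along its y), loose in the back trough. Origin: middle of its underside, 12 mm above the bench, 30 mm behind the case's centre.
- caliper: Steel caliper 248 mm long (along its y), 70 wide, 16 high, loose on the bench to the left of the case. Origin: centre of its underside. Leave it alone.
- jar: Amber sample jar with white cap, 41 mm diameter, 63 high, loose on the bench to the right of the case. Origin: centre of its underside. Leave it alone.
- marker: White marker pen with black cap, 138 mm long (along its y), 16 wide, 18 high, loose on the bench to the right of the case. Origin: centre of its underside. Leave it alone.
Things that resemble listed ones, but are neither listed nor needed, are in the scene too. What is shaped like the specimen_near but blue or green is not meant.

How it is judged:
By the outcome, as a careful person would: the job done as asked, in the order asked, and still so for the second after the job is handed in, with the robot touching nothing.
It also fails if it takes over 54 s, if anything falls off the work surface, if the arm or the gripper's body presses on something with over 40 N, if the wrist force passes 120 N, or if a joint passes its speed limit or range.

## Working session

There is one attempt and no reset: what is moved stays moved. The work goes in short steps, Python scripts to look and compute and a tool call to move; the robot and the scene stay as the last step left them, time stands still between calls to the robot, and variables do not carry over. Pictures are saved under pics/ and viewed, and the job is handed in when it is done.

Besides the shell and the picture viewer there is one more tool, called after ">>>" as name([rows], argument=value, ...), one row to a line, values as JSON. arm_command: Moves the arm, as the interface text tells. Its arguments: {"type":"object","properties":{"deltas":{"type":"array","items":{"type":"array","items":{"type":"number"}}},"newtons":{"type":"number"}},"required":["deltas"]}

```bash
mkdir -p pics
cat > h.py <<'E'
import numpy as np, cv2
from rig import env
def grab(n):
    d=env.get_image(n); np.savez('pics/%s.npz'%n,**{k:np.asarray(v) for k,v in d.items()}); return d
def load(n): return dict(np.load('pics/%s.npz'%n))
def px2w(d,u,v,z=None,rng=None):
    h=d['image'].shape[0]; f=h/2/np.tan(np.radians(float(d['fov_y']))/2)
    K=np.array([[f,0,float(d['cx'])],[0,f,float(d['cy'])],[0,0,1.]])
    p=cv2.undistortPoints(np.array([[[u,v]]],float),K,np.array([float(d['k1']),0,0,0]))[0,0]
    T=d['world_from_camera']
    r=np.array([p[0],-p[1],-1.])
    if z is not None:
        w=T[:3,:3]@r; s=(z-T[2,3])/w[2]; return T[:3,3]+s*w
    if rng is None:
        a=d['range_z'][int(v)-1:int(v)+2,int(u)-1:int(u)+2]; rng=np.median(a)
    return T[:3,:3]@(r*rng)+T[:3,3]
E
python3 - <<'E'
from h import *
for n in('top','side'):
    d=grab(n); cv2.imwrite('pics/%s0.png'%n,d['image']); print(n,d['fov_y'],d['cx'],d['cy'],d['k1'],d['world_from_camera'].round(3).tolist())
s=env.sense(); print(s['time_s'],s['tcp_pos'],s['tool_rot'],s['contact_force'],env.pinch_z)
E
```

```text
top 55.94139068476983 316.12167802820954 203.0969198347298 0.0042684406631639995 [[-0.023, 0.996, -0.081, 0.447], [-1.0, -0.023, 0.003, 0.107], [0.001, 0.081, 0.997, 1.091], [0.0, 0.0, 0.0, 1.0]]
side 44.933460105638154 324.68893083502877 200.85070635339514 0.026872183328606233 [[-0.836, 0.367, -0.408, -0.097], [-0.549, -0.562, 0.619, 1.041], [-0.002, 0.742, 0.671, 1.074], [0.0, 0.0, 0.0, 1.0]]
0.1 [ 0.25071444 -0.62630919  0.20487188] [[ 3.71664055e-01 -9.28367162e-01 -4.93245392e-04]
 [-9.28366605e-01 -3.71664374e-01  1.01984558e-03]
 [-1.13011288e-03  7.88726062e-05 -9.99999358e-01]] [ 0.39270869  0.16053369 -0.57018169] -0.0188
```

View pics/top0.png

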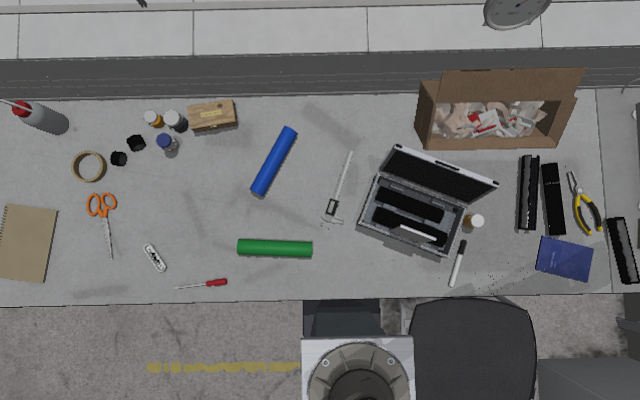

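View pics/side0.png

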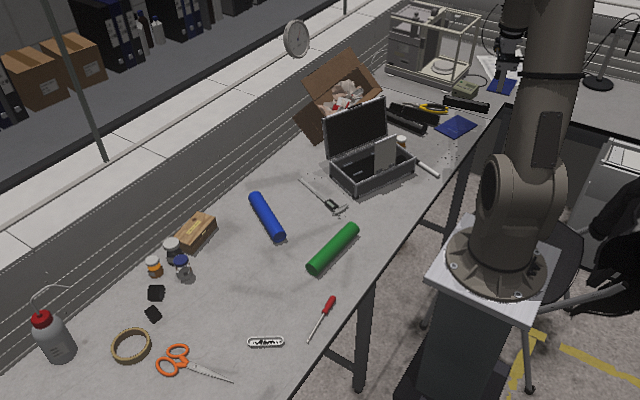

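Run:
```python
from h import *
d=load('top'); cv2.imwrite('pics/topc.png',cv2.resize(d['image'][130:300,310:510],None,fx=4,fy=3.5,interpolation=cv2.INTER_CUBIC))
d=load('side'); cv2.imwrite('pics/sidec.png',cv2.resize(d['image'][40:220,280:460],None,fx=4,fy=3.3,interpolation=cv2.INTER_CUBIC))
```

```text
(no output)
```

View pics/topc.png

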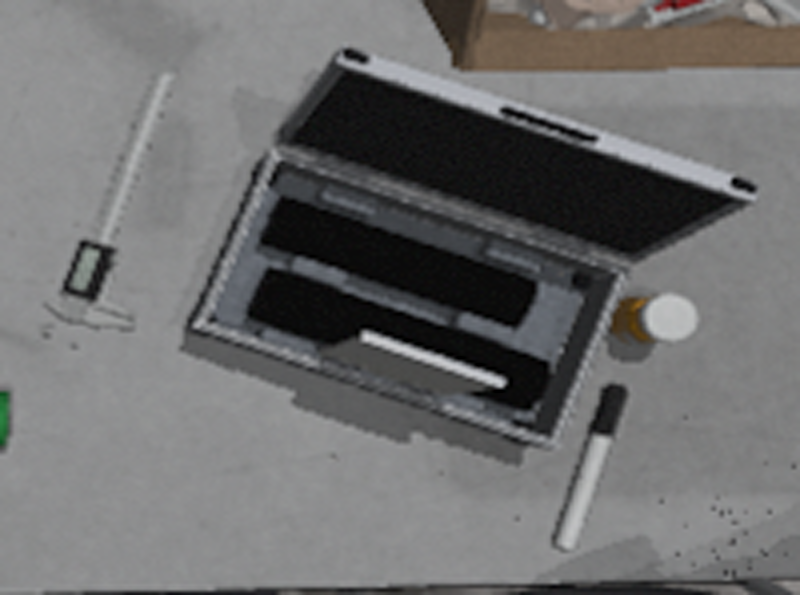

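View pics/sidec.png

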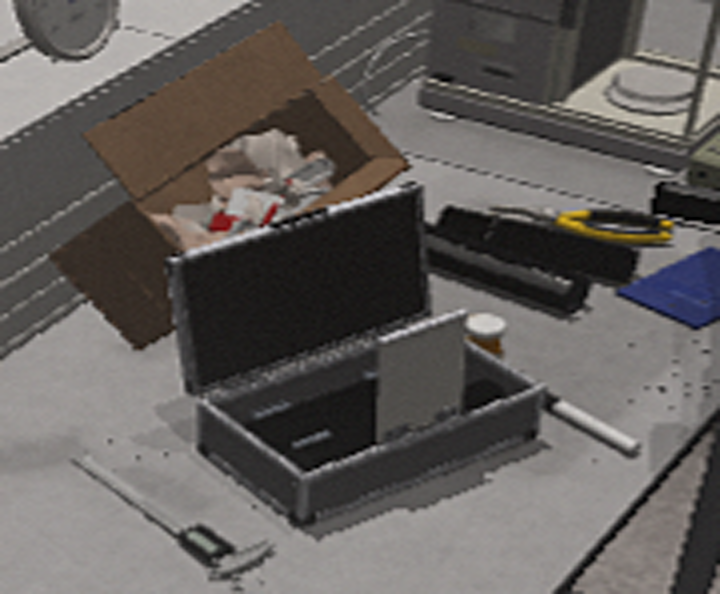

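Run:
```python
from h import *
d=load('top')
P=lambda x,y:(310+x/4,130+y/3.5)
for n,c in dict(FL=(190,328),FR=(552,442),BR=(628,265),BL=(268,150)).items():
    print(n,px2w(d,*P(*c),z=.07).round(4),px2w(d,*P(*c)).round(4))
for n,c in dict(flA=(362,337),flB=(503,383),flm=(432,360)).items():
    print(n,px2w(d,*P(*c),z=.185).round(4),px2w(d,*P(*c)).round(4))
for n,c in dict(lidL=(347,58),lidR=(745,192),lip=(550,124),lidmid=(550,132)).items():
    print(n,px2w(d,*P(*c),z=.22).round(4),px2w(d,*P(*c)).round(4))
for n,c in dict(jar=(670,318)).items(): print(n,px2w(d,*P(*c),z=.063).round(4))
for n,c in dict(m1=(568,545),m2=(615,388),cal1=(165,75),cal2=(130,325),box1=(460,60),box2=(800,68),edge=(500,590)).items(): print(n,px2w(d,*P(*c),z=.01).round(4),px2w(d,*P(*c)).round(4))
for c in [(417,152),(583,150)]: print('box',px2w(d,*c).round(3))
for c in [(418,80),(440,70),(585,70)]: print('box top',px2w(d,*c).round(3))
s=load('side'); Q=lambda x,y:(280+x/4,40+y/3.3)
for n,c in dict(fl1=(382,345),fl2=(460,318),fl3=(384,430),fl4=(458,405),l1=(190,270),l2=(415,200),l3=(200,380),l4=(420,310)).items():
    print(n,px2w(s,*Q(*c)).round(4))
```

```text
FL [ 0.4712 -0.006   0.07  ] [ 0.4723 -0.0115  0.0205]
FR [ 0.3781 -0.2464  0.07  ] [ 0.378  -0.2467  0.069 ]
BR [ 0.5131 -0.305   0.07  ] [ 0.513  -0.3049  0.0703]
BL [ 0.6089 -0.0639  0.07  ] [ 6.201e-01 -7.570e-02 -5.000e-04]
flA [ 0.4599 -0.0963  0.185 ] [ 0.46   -0.098   0.1774]
flB [ 0.4265 -0.1793  0.185 ] [ 0.4265 -0.1799  0.1832]
flm [ 0.4432 -0.1376  0.185 ] [ 0.4432 -0.1377  0.1845]
lidL [ 0.6463 -0.0874  0.22  ] [ 0.647  -0.088   0.2172]
lidR [ 0.5504 -0.3151  0.22  ] [ 0.5508 -0.3165  0.2171]
lip [ 0.5988 -0.2041  0.22  ] [ 0.5982 -0.203   0.2232]
lidmid [ 0.5934 -0.2039  0.22  ] [ 0.5936 -0.2042  0.219 ]
jar [ 0.4715 -0.3341  0.063 ]
m1 [ 0.2913 -0.2741  0.01  ] [ 0.2919 -0.2726  0.0142]
m2 [ 0.4166 -0.3143  0.01  ] [ 0.4166 -0.3145  0.0097]
cal1 [ 0.6831 -0.0013  0.01  ] [ 0.6849 -0.0021  0.0021]
cal2 [0.476  0.0302 0.01  ] [0.4762 0.0299 0.0051]
box1 [ 0.6908 -0.2165  0.01  ] [ 0.6688 -0.1873  0.1074]
box2 [ 0.6781 -0.4633  0.01  ] [ 0.658  -0.4136  0.1042]
edge [ 0.2567 -0.2243  0.01  ] [ 0.1181 -0.4658 -0.7769]
box [ 0.633 -0.135  0.216]
box [ 0.674 -0.683 -0.001]
box top [ 0.865 -0.186  0.076]
box top [ 0.866 -0.227  0.137]
box top [ 0.807 -0.519  0.252]
fl1 [ 0.4591 -0.0969  0.1773]
fl2 [ 0.428  -0.1707  0.1775]
fl3 [ 0.4486 -0.0953  0.0789]
fl4 [ 0.4174 -0.1675  0.0768]
l1 [ 0.6364 -0.0906  0.2027]
l2 [ 0.5452 -0.3086  0.2032]
l3 [ 0.6171 -0.0771  0.0836]
l4 [ 0.5228 -0.2975  0.0793]
```

>>> arm_command([
  [0,0.005,0.015,0.005,0,0,-0.03],
  [0,0.014,0.045,0.01,0,0,-0.09],
  [0,0.024,0.078,0.015,0,0,-0.16],
  [0,0.035,0.112,0.02,0,0,-0.23],
  [0,0.046,0.146,0.02,0,0,-0.3],
  [0,0.057,0.18,0.02,0,0,-0.37],
  [0,0.068,0.214,0.02,0,0,-0.44],
  [0,0.079,0.248,0.02,0,0,-0.51],
  [0,0.09,0.282,0.02,0,0,-0.58],
  [0,0.1,0.316,0.02,0,0,-0.65],
  [0,0.11,0.345,0.02,0,0,-0.71],
  [0,0.12,0.37,0.02,0,0,-0.754],
], newtons=10)

```text
time_s: 1.1
tcp_pos: [0.3709, -0.2544, 0.2255]
tool_rot: [[-0.367, -0.93, -0.0], [-0.93, 0.367, 0.0], [-0.0, 0.0, -1.0]]
contact_force: [1.6, -0.2, 0.6]
opening: 0.0176
```

>>> arm_command([
  [0,0.006,0.02,0,0,0,0],
  [0,0.014,0.05,0,0,0,0],
  [0,0.022,0.08,0,0,0,0],
  [0,0.03,0.105,0,0,0,0],
  [0,0.036,0.125,0,0,0,0],
  [0,0.038,0.132,-0.01,0,0,0],
  [0,0.038,0.132,-0.03,0,0,0],
  [0,0.038,0.132,-0.05,0,0,0],
  [0,0.038,0.132,-0.068,0,0,0],
  [0,0.038,0.132,-0.077,0,0,0],
  [0,0.038,0.132,-0.077,0,0,0],
])

```text
time_s: 2.02
tcp_pos: [0.4074, -0.1248, 0.1465]
tool_rot: [[-0.365, -0.931, -0.003], [-0.931, 0.365, 0.001], [0.0, 0.003, -1.0]]
contact_force: [0.0, 0.6, 0.1]
opening: 0.0003
```

Run:
```python
from h import *
d=grab('side'); cv2.imwrite('pics/side1.png',cv2.resize(d['image'][20:220,280:480],None,fx=4,fy=3,interpolation=cv2.INTER_CUBIC))
d=grab('top'); cv2.imwrite('pics/top1.png',cv2.resize(d['image'][130:300,310:510],None,fx=4,fy=3.5,interpolation=cv2.INTER_CUBIC))
s=env.sense(); print(s['time_s'],s['tcp_pos'],s['contact_force'],s['qpos'])
```

```text
2.1167 [ 0.40877246 -0.12491132  0.14861238] [-0.38497141 -0.00465202  0.28404044] [  21.04542274    5.70768166  -13.37349176  125.01855709    1.72424812
   49.46801388 -104.7970342 ]
```

View pics/side1.png

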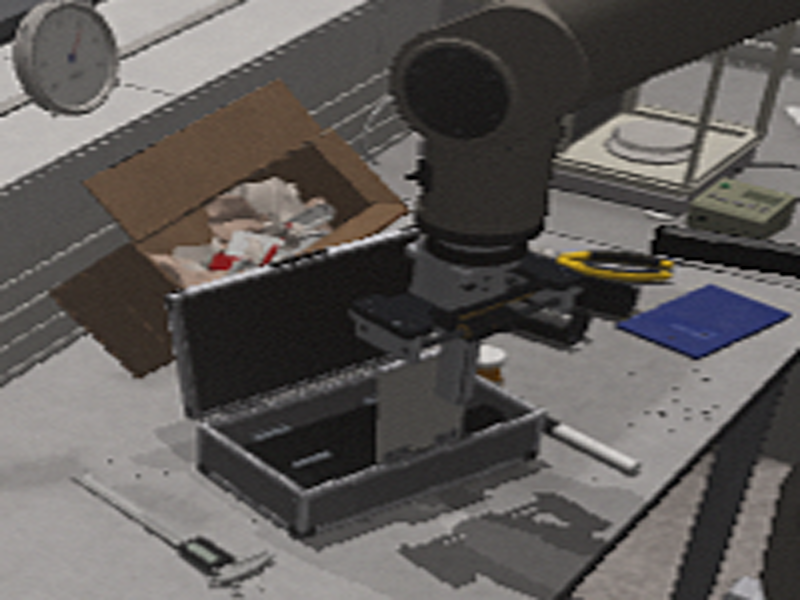

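View pics/top1.png

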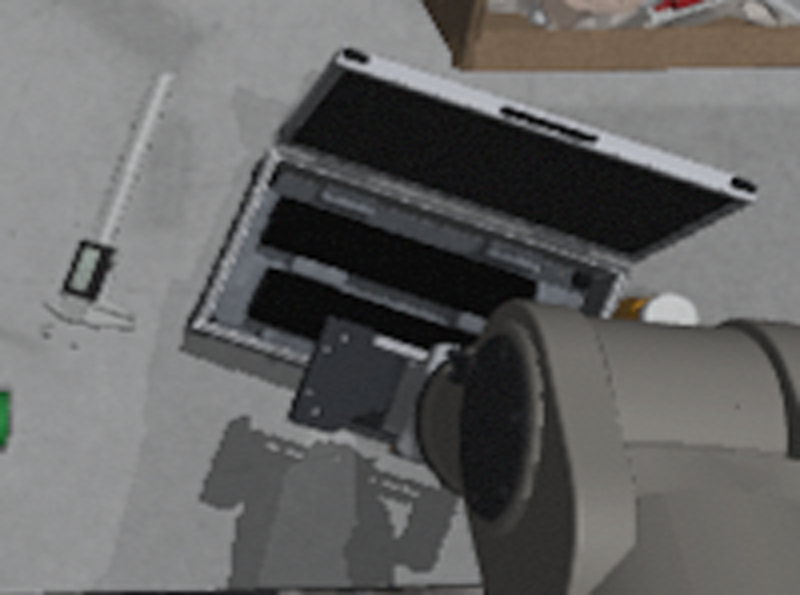

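>>> arm_command([
  [0,0.012,-0.004,0,0,0,0],
  [0,0.02,-0.008,0,0,0,0],
  [0,0.024,-0.009,-0.001,0,0,0],
  [0,0.03,-0.012,-0.002,0,0,0],
  [0,0.037,-0.0145,-0.004,0,0,0],
  [0,0.043,-0.017,-0.006,0,0,0],
  [0,0.048,-0.019,-0.008,0,0,0],
  [0,0.053,-0.021,-0.0105,0,0,0],
  [0,0.057,-0.0225,-0.013,0,0,0],
  [0,0.057,-0.0225,-0.013,0,0,0],
])

```text
time_s: 2.95
tcp_pos: [0.4664, -0.1473, 0.1348]
tool_rot: [[-0.365, -0.931, -0.0], [-0.931, 0.365, 0.0], [-0.0, 0.0, -1.0]]
contact_force: [-0.4, 0.5, -0.6]
opening: 0.0007
```

Run:
```python
from h import *
d=grab('side'); cv2.imwrite('pics/side2.png',cv2.resize(d['image'][70:210,320:460],None,fx=5,fy=4,interpolation=cv2.INTER_CUBIC))
s=env.sense(); print(s['time_s'],s['tcp_pos'],s['contact_force'])
```

```text
3.0 [ 0.46601905 -0.14709818  0.13506585] [-0.15496392 -0.6510328   0.53542607]
```

View pics/side2.png

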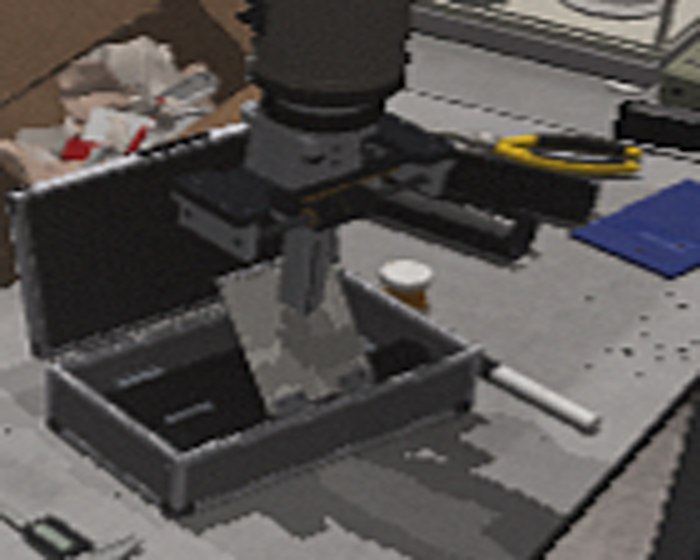

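>>> arm_command([
  [0,0.007,-0.003,-0.005,0,0,0],
  [0,0.013,-0.005,-0.01,0,0,0],
  [0,0.0185,-0.007,-0.0165,0,0,0],
  [0,0.0235,-0.009,-0.023,0,0,0],
  [0,0.0275,-0.0105,-0.03,0,0,0],
  [0,0.031,-0.012,-0.038,0,0,0],
  [0,0.034,-0.013,-0.046,0,0,0],
  [0,0.0365,-0.014,-0.054,0,0,0],
  [0,0.037,-0.0145,-0.06,0,0,0],
  [0,0.038,-0.0145,-0.065,0,0,0],
  [0,0.038,-0.0145,-0.068,0,0,0],
  [0,0.038,-0.0145,-0.068,0,0,0],
])

```text
time_s: 4.0
tcp_pos: [0.5035, -0.1614, 0.0668]
tool_rot: [[-0.365, -0.931, -0.001], [-0.931, 0.365, 0.0], [-0.0, 0.001, -1.0]]
contact_force: [0.2, 0.2, -0.5]
opening: 0.0003
```

Run:
```python
from h import *
d=grab('side'); cv2.imwrite('pics/side3.png',cv2.resize(d['image'][70:210,320:460],None,fx=5,fy=4,interpolation=cv2.INTER_CUBIC))
s=env.sense(); print(s['time_s'],s['tcp_pos'],s['contact_force'])
```

```text
4.05 [ 0.50358352 -0.16143432  0.06722606] [0.78828602 0.12949679 0.03256436]
```

View pics/side3.png

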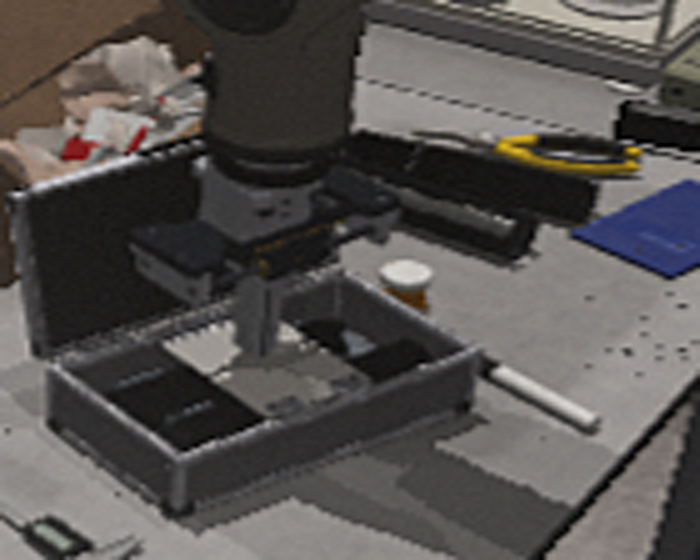

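>>> arm_command([
  [0,0,0,-0.001,0,0,0],
  [0,0,0,-0.002,0,0,0],
  [0,0,0,-0.003,0,0,0],
  [0,0,0,-0.003,0,0,0],
  [0,0,0,-0.003,0,0,0],
])

```text
time_s: 4.47
tcp_pos: [0.504, -0.1616, 0.0648]
tool_rot: [[-0.365, -0.931, 0.001], [-0.931, 0.365, -0.0], [-0.0, -0.001, -1.0]]
contact_force: [-0.7, 0.5, 3.6]
opening: 0.0008
```

>>> arm_command([
  [0,0,0,-0.0005,0,0,0],
  [0,0,0,-0.001,0,0,0],
  [0,0,0,-0.001,0,0,0],
])

```text
time_s: 4.72
tcp_pos: [0.5042, -0.1617, 0.0645]
tool_rot: [[-0.365, -0.931, 0.001], [-0.931, 0.365, -0.0], [-0.0, -0.001, -1.0]]
contact_force: [-5.8, 2.0, 21.3]
opening: 0.0001
```

>>> arm_command([
  [0,0,0,0.01,0,0,0],
  [0,0,0,0.035,0,0,0],
  [0,0,0,0.07,0,0,0],
  [0,0,0,0.105,0,0,0],
  [0,0,0,0.14,0,0,0],
  [0,0,0,0.175,0,0,0],
  [0,0,0,0.205,0,0,0],
  [0,0,0,0.225,0,0,0],
  [0,0,0,0.23,0,0,0],
])

```text
time_s: 5.47
tcp_pos: [0.505, -0.1619, 0.2975]
tool_rot: [[-0.365, -0.931, 0.005], [-0.931, 0.365, -0.001], [-0.001, -0.005, -1.0]]
contact_force: [0.7, -0.5, -0.6]
opening: 0.0006
```

Run:
```python
from h import *
d=grab('side'); cv2.imwrite('pics/side4.png',cv2.resize(d['image'][70:210,320:460],None,fx=5,fy=4,interpolation=cv2.INTER_CUBIC))
s=env.sense(); print(s['time_s'],s['tcp_pos'],s['contact_force'])
d=load('top')
c=np.array([.4928,-.1553]);ex=np.array([.931,-.365]);ey=-np.array([-.365,-.931])
rows=[]
for v in range(60,200):
  for u in range(380,560):
    if d['range_z'][v,u]>0:
      w=px2w(d,u,v); q=w[:2]-c; rows.append((q@ex,q@ey,w[2]))
r=np.array(rows)
for a in np.arange(.13,.42,.03):
  print(round(a,2),[ (lambda m: round(float(r[m,2].max()),3) if m.any() else None)((abs(r[:,0]-a-.015)<.015)&(abs(r[:,1]-b)<.03)) for b in (-.21,-.15,-.09,-.03,.03,.09,.15)])
```

```text
5.5167 [ 0.50476517 -0.1618638   0.29637485] [ 0.38380214 -0.03395273  1.20935615]
0.13 [0.003, None, None, None, None, 0.002, 0.001]
0.16 [0.004, 0.003, 0.004, 0.111, 0.124, 0.002, 0.001]
0.19 [0.002, 0.001, 0.115, 0.118, 0.155, 0.003, 0.001]
0.22 [0.002, 0.117, 0.119, 0.117, 0.184, 0.184, 0.002]
0.25 [0.12, 0.119, 0.123, 0.121, 0.217, 0.222, 0.001]
0.28 [0.119, 0.125, 0.196, 0.223, 0.249, 0.256, 0.001]
0.31 [0.123, 0.205, 0.228, 0.253, 0.258, 0.257, 0.207]
0.34 [0.213, 0.237, 0.258, 0.258, 0.257, 0.205, 0.207]
0.37 [0.237, 0.257, 0.258, 0.199, 0.202, 0.203, None]
0.4 [0.104, 0.259, 0.196, 0.198, 0.159, None, None]
```

View pics/side4.png

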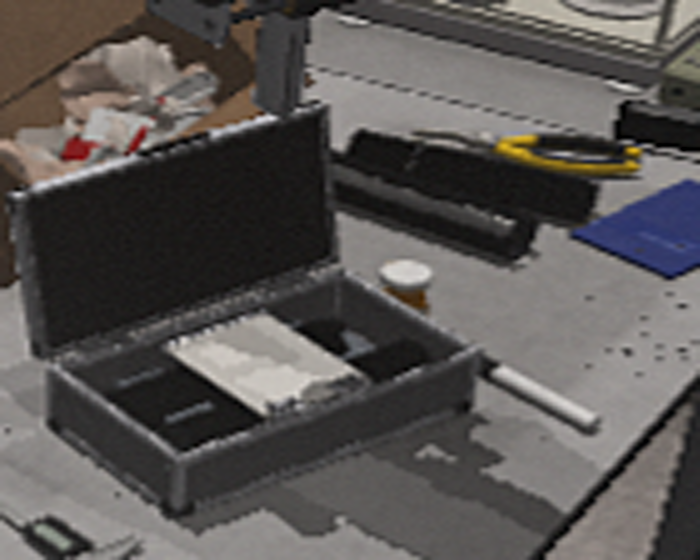

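>>> arm_command([
  [0,0.008,-0.003,0,0.01,0.025,0],
  [0,0.025,-0.01,0,0.025,0.065,0],
  [0,0.047,-0.0185,0,0.045,0.115,0],
  [0,0.071,-0.028,0,0.065,0.165,0],
  [0,0.095,-0.037,0,0.085,0.215,0],
  [0,0.117,-0.046,0,0.105,0.265,0],
  [0,0.134,-0.0525,0,0.12,0.305,0],
  [0,0.144,-0.0565,0,0.128,0.326,0],
  [0,0.147,-0.0575,0,0.128,0.326,0],
  [0,0.147,-0.0575,0,0.128,0.326,0],
])

```text
time_s: 6.35
tcp_pos: [0.6511, -0.219, 0.2907]
tool_rot: [[-0.365, -0.874, -0.322], [-0.931, 0.342, 0.126], [-0.0, 0.346, -0.938]]
contact_force: [0.1, 1.1, 0.7]
opening: 0.0003
```

Run:
```python
from h import *
d=grab('side'); cv2.imwrite('pics/side5.png',cv2.resize(d['image'][10:210,280:480],None,fx=4,fy=3,interpolation=cv2.INTER_CUBIC))
s=env.sense(); print(s['time_s'],s['tcp_pos'],s['tool_rot'][:,2],s['contact_force'],s['qpos'])
```

```text
6.4 [ 0.65056954 -0.21887132  0.29192715] [-0.32063935  0.12576545 -0.93881492] [-0.20555017 -0.15503415  0.64186103] [  19.47374428   36.24611548   -9.01549332   64.98174399    1.85346636
   98.99137905 -100.15718587]
```

View pics/side5.png

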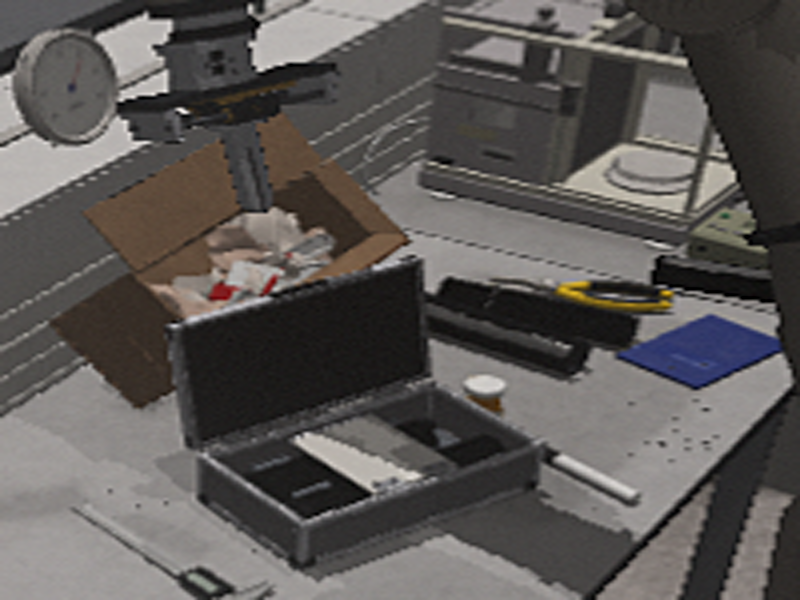

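>>> arm_command([
  [0,0,0,-0.01,0,0,0],
  [0,0,0,-0.027,0,0,0],
  [0,0,0,-0.047,0,0,0],
  [0,0,0,-0.067,0,0,0],
  [0,0,0,-0.085,0,0,0],
  [0,0,0,-0.098,0,0,0],
  [0,0,0,-0.104,0,0,0],
  [0,0,0,-0.105,0,0,0],
])

```text
time_s: 7.07
tcp_pos: [0.6501, -0.2189, 0.1877]
tool_rot: [[-0.365, -0.874, -0.32], [-0.931, 0.342, 0.126], [-0.0, 0.344, -0.939]]
contact_force: [-0.4, 0.4, -0.2]
opening: 0.0006
```

Run:
```python
from h import *
d=grab('side'); cv2.imwrite('pics/side6.png',cv2.resize(d['image'][10:210,280:480],None,fx=4,fy=3,interpolation=cv2.INTER_CUBIC))
d=grab('top'); cv2.imwrite('pics/top6.png',cv2.resize(d['image'][100:270,340:540],None,fx=4,fy=3.5,interpolation=cv2.INTER_CUBIC))
s=env.sense(); print(s['time_s'],s['tcp_pos'],s['contact_force'],s['qpos'])
```

```text
7.1667 [ 0.65093194 -0.21917745  0.1891998 ] [-0.76440914  0.29927747 -0.12476696] [  19.86628596   39.43852825   -9.24530167   71.93359723    2.52533526
   88.78542436 -100.20352406]
```

View pics/side6.png

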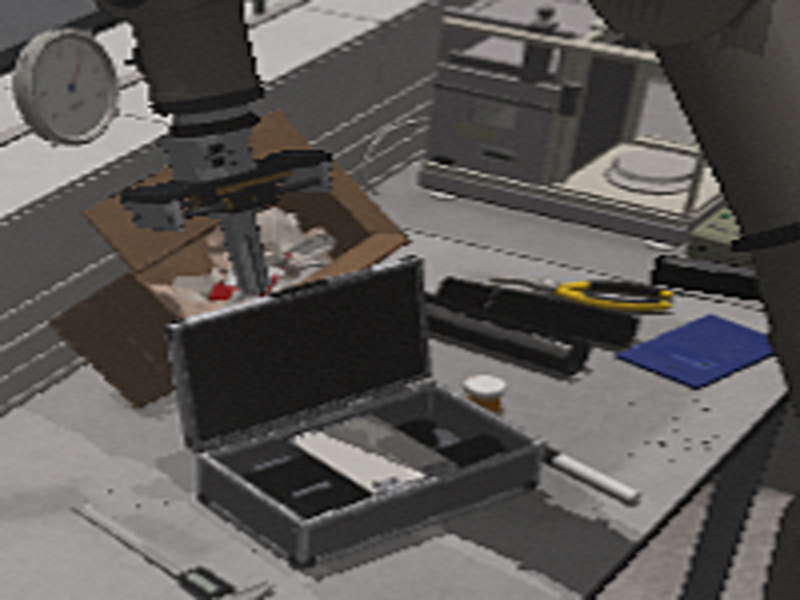

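View pics/top6.png

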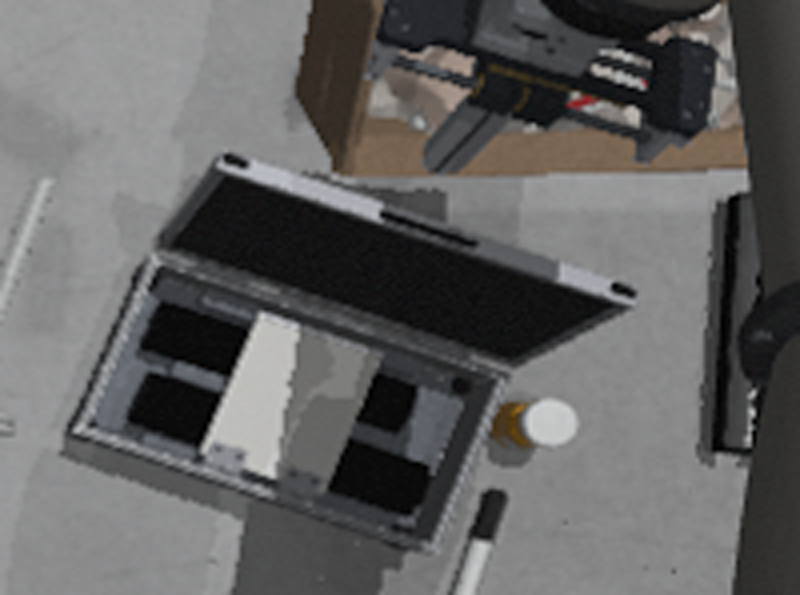

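```bash
cat > plan.py <<'E'
from h import *
def way(th,r=.125):
    a=np.clip(.35*(th-.3)/.9,0,.35)
    p=np.array([.077,.07])+r*np.array([-np.cos(th),np.sin(th)])+.016*np.array([np.sin(th),np.cos(th)])
    t=p-.008*np.array([-np.cos(a),np.sin(a)])
    w=np.array([.4928,-.1553])+t[0]*np.array([.931,-.365])+(-.003)*np.array([.365,.931])
    return np.r_[w,t[1]],a
E
python3 - <<'E'
from plan import *
ref=np.array([.6505,-.219,.189])
for th in [1.85,1.77]+list(np.arange(1.7,-.01,-.1)):
    w,a=way(th); k=a-.35
    print(round(th,2),(w-ref).round(4),(k*.365).round(3),(k*.931).round(3))
E
```

```text
1.85 [-0.0337  0.0119 -0.006 ] 0.0 0.0
1.77 [-0.0425  0.0153 -0.0024] 0.0 0.0
1.7 [-0.0503  0.0184  0.0002] 0.0 0.0
1.6 [-0.0618  0.0229  0.0027] 0.0 0.0
1.5 [-0.0735  0.0275  0.0041] 0.0 0.0
1.4 [-0.0852  0.0321  0.0042] 0.0 0.0
1.3 [-0.0969  0.0366  0.003 ] 0.0 0.0
1.2 [-0.1084  0.0411  0.0006] -0.0 -0.0
1.1 [-0.1195  0.0455 -0.0028] -0.014 -0.036
1.0 [-0.1303  0.0497 -0.0073] -0.028 -0.072
0.9 [-0.1405  0.0537 -0.013 ] -0.043 -0.109
0.8 [-0.1502  0.0575 -0.0197] -0.057 -0.145
0.7 [-0.1592  0.0611 -0.0275] -0.071 -0.181
0.6 [-0.1673  0.0643 -0.0361] -0.085 -0.217
0.5 [-0.1747  0.0671 -0.0457] -0.099 -0.253
0.4 [-0.1811  0.0696 -0.0559] -0.114 -0.29
0.3 [-0.1864  0.0717 -0.0668] -0.128 -0.326
0.2 [-0.1908  0.0734 -0.0785] -0.128 -0.326
0.1 [-0.194   0.0747 -0.0906] -0.128 -0.326
-0.0 [-0.196   0.0755 -0.103 ] -0.128 -0.326
```

>>> arm_command([
  [0,-0.01,0.0035,0,0,0,0],
  [0,-0.022,0.008,0,0,0,0],
  [0,-0.032,0.0115,-0.001,0,0,0],
  [0,-0.038,0.0135,-0.001,0,0,0],
  [0,-0.042,0.015,-0.001,0,0,0],
  [0,-0.046,0.0165,0,0,0,0],
  [0,-0.05,0.018,0,0,0,0],
  [0,-0.054,0.02,0.001,0,0,0],
  [0,-0.058,0.0215,0.002,0,0,0],
  [0,-0.062,0.023,0.003,0,0,0],
])

```text
time_s: 8.0
tcp_pos: [0.5898, -0.1964, 0.1923]
tool_rot: [[-0.365, -0.875, -0.317], [-0.931, 0.343, 0.125], [-0.001, 0.341, -0.94]]
contact_force: [5.8, -1.2, 0.9]
opening: 0.0006
```

Run:
```python
from h import *
d=grab('side'); cv2.imwrite('pics/side7.png',cv2.resize(d['image'][10:210,280:480],None,fx=4,fy=3,interpolation=cv2.INTER_CUBIC))
s=env.sense(); print(s['time_s'],s['tcp_pos'],s['contact_force'])
```

```text
8.05 [ 0.58911414 -0.19613138  0.1924599 ] [ 3.84371128 -1.22757666  1.05464981]
```

View pics/side7.png

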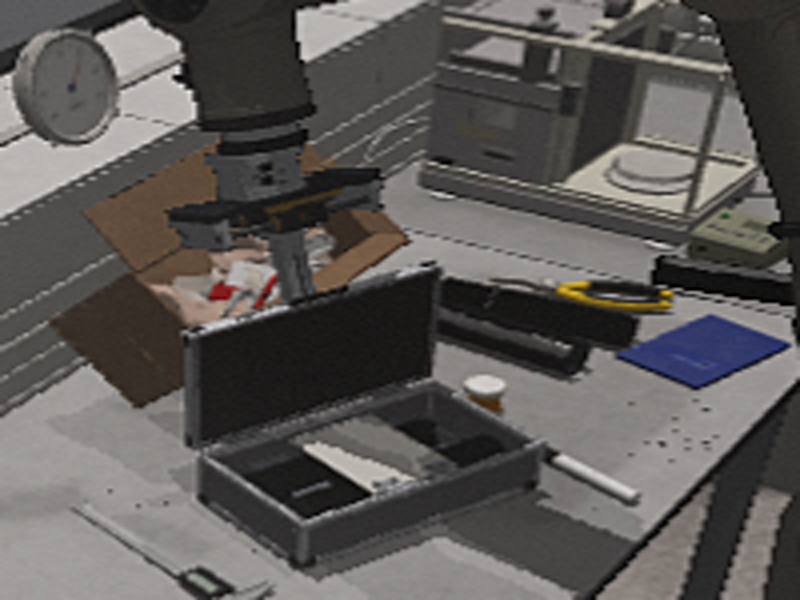

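>>> arm_command([
  [0,-0.006,0.0023,0.0006,0,0,0],
  [0,-0.012,0.0046,0.001,0,0,0],
  [0,-0.0175,0.007,0.001,0,0,0],
  [0,-0.023,0.009,0.001,0,0,0],
  [0,-0.029,0.0113,0.0005,0,0,0],
  [0,-0.035,0.0136,0,0,0,0],
  [0,-0.0407,0.0158,-0.001,0,0,0],
  [0,-0.0464,0.018,-0.0024,0,0,0],
  [0,-0.052,0.0203,-0.004,-0.007,-0.018,0],
  [0,-0.0575,0.0225,-0.0058,-0.014,-0.036,0],
  [0,-0.063,0.0246,-0.008,-0.021,-0.054,0],
  [0,-0.0683,0.0267,-0.0103,-0.028,-0.072,0],
])

```text
time_s: 9.05
tcp_pos: [0.5198, -0.1692, 0.1808]
tool_rot: [[-0.365, -0.897, -0.25], [-0.931, 0.351, 0.099], [-0.0, 0.269, -0.963]]
contact_force: [3.6, 0.8, 1.1]
opening: 0.0004
```

Run:
```python
from h import *
d=grab('side'); cv2.imwrite('pics/side8.png',cv2.resize(d['image'][10:210,280:480],None,fx=4,fy=3,interpolation=cv2.INTER_CUBIC))
s=env.sense(); print(s['time_s'],s['tcp_pos'],s['contact_force'],s['qpos'])
```

```text
9.1 [ 0.51859124 -0.16889821  0.18079391] [ 2.07663059 -0.30575599  0.82433235] [  21.40796545   23.89878597  -11.27631326   97.77159502    1.68967656
   74.06555717 -101.59372327]
```

View pics/side8.png

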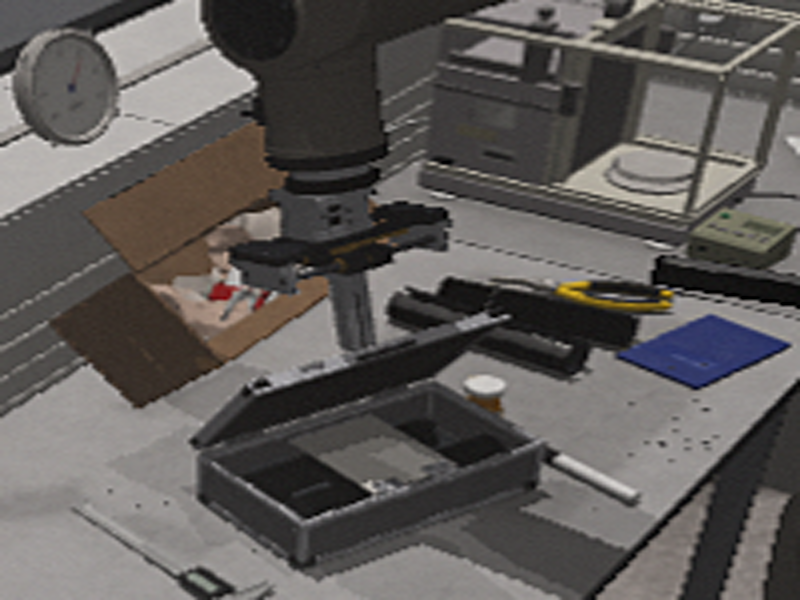

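>>> arm_command([
  [0,-0.005,0.002,-0.0027,-0.007,-0.018,0],
  [0,-0.01,0.004,-0.0057,-0.015,-0.037,0],
  [0,-0.015,0.006,-0.009,-0.022,-0.055,0],
  [0,-0.02,0.0078,-0.0124,-0.029,-0.073,0],
  [0,-0.0245,0.0096,-0.0162,-0.036,-0.091,0],
  [0,-0.029,0.0114,-0.0202,-0.043,-0.109,0],
  [0,-0.033,0.013,-0.0244,-0.05,-0.127,0],
  [0,-0.037,0.0146,-0.0288,-0.057,-0.145,0],
  [0,-0.041,0.016,-0.0335,-0.064,-0.163,0],
  [0,-0.0444,0.0174,-0.0384,-0.071,-0.181,0],
  [0,-0.0477,0.0187,-0.0435,-0.078,-0.2,0],
  [0,-0.0508,0.02,-0.0486,-0.086,-0.218,0],
])

```text
time_s: 10.1
tcp_pos: [0.4691, -0.1494, 0.1322]
tool_rot: [[-0.365, -0.93, -0.036], [-0.931, 0.364, 0.014], [0.0, 0.039, -0.999]]
contact_force: [3.0, 0.2, 1.0]
opening: 0.0008
```

Run:
```python
from h import *
d=grab('side'); cv2.imwrite('pics/side9.png',cv2.resize(d['image'][10:210,280:480],None,fx=4,fy=3,interpolation=cv2.INTER_CUBIC))
s=env.sense(); print(s['time_s'],s['tcp_pos'],s['contact_force'],s['qpos'])
```

```text
10.15 [ 0.46770935 -0.1490711   0.13135915] [-0.21344641  1.44452513 -0.06693581] [  21.40371585   14.18563677  -12.56959577  117.12046565    3.37552315
   51.2564849  -104.3979312 ]
```

View pics/side9.png

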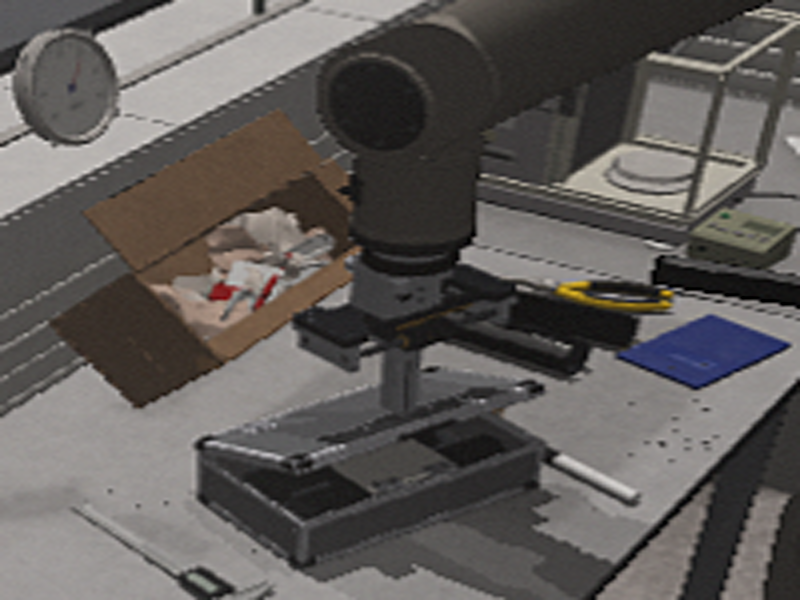

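>>> arm_command([
  [0,-0.0025,0.001,-0.005,-0.007,-0.018,0],
  [0,-0.005,0.002,-0.0105,-0.014,-0.036,0],
  [0,-0.007,0.0028,-0.016,-0.014,-0.036,0],
  [0,-0.009,0.0035,-0.021,-0.014,-0.036,0],
  [0,-0.0105,0.0041,-0.0255,-0.014,-0.036,0],
  [0,-0.0117,0.0046,-0.0295,-0.014,-0.036,0],
  [0,-0.0127,0.005,-0.033,-0.014,-0.036,0],
  [0,-0.0133,0.0052,-0.036,-0.014,-0.036,0],
  [0,-0.0138,0.0054,-0.0385,-0.014,-0.036,0],
  [0,-0.0143,0.0056,-0.0405,-0.014,-0.036,0],
  [0,-0.0147,0.0057,-0.042,-0.014,-0.036,0],
  [0,-0.0147,0.0057,-0.043,-0.014,-0.036,0],
])

```text
time_s: 11.15
tcp_pos: [0.4551, -0.1438, 0.0895]
tool_rot: [[-0.365, -0.931, 0.0], [-0.931, 0.365, -0.0], [-0.0, -0.0, -1.0]]
contact_force: [-0.5, -0.1, 2.3]
opening: 0.0006
```

>>> arm_command([
  [0,0,0,-0.001,0,0,0],
  [0,0,0,-0.002,0,0,0],
  [0,0,0,-0.003,0,0,0],
  [0,0,0,-0.0035,0,0,0],
  [0,0,0,-0.0035,0,0,0],
])

```text
time_s: 11.57
tcp_pos: [0.4549, -0.1436, 0.0862]
tool_rot: [[-0.365, -0.931, -0.0], [-0.931, 0.365, 0.0], [0.0, 0.0, -1.0]]
contact_force: [-3.3, 1.3, 8.0]
opening: 0.0008
```

>>> arm_command([
  [0,0,0,-0.0005,0,0,0],
  [0,0,0,-0.001,0,0,0],
  [0,0,0,-0.001,0,0,0],
])

```text
time_s: 11.82
tcp_pos: [0.455, -0.1437, 0.086]
tool_rot: [[-0.365, -0.931, -0.0], [-0.931, 0.365, -0.0], [0.0, 0.0, -1.0]]
contact_force: [-10.6, 2.7, 27.2]
opening: 0.0006
```

Shut at z 0.086 with the force rising sharply; now retreat straight up.

>>> arm_command([
  [0,0,0,0.005,0,0,0],
  [0,0,0,0.02,0,0,0],
  [0,0,0,0.045,0,0,0],
  [0,0,0,0.075,0,0,0],
  [0,0,0,0.105,0,0,0],
  [0,0,0,0.135,0,0,0],
  [0,0,0,0.16,0,0,0],
  [0,-0.02,-0.03,0.18,0,0,0],
  [0,-0.03,-0.06,0.19,0,0,0],
  [0,-0.035,-0.09,0.2,0,0,0],
  [0,-0.035,-0.11,0.2,0,0,0],
  [0,-0.035,-0.11,0.2,0,0,0],
])

```text
time_s: 12.82
tcp_pos: [0.4193, -0.2577, 0.2856]
tool_rot: [[-0.369, -0.929, 0.001], [-0.929, 0.369, -0.001], [0.001, -0.001, -1.0]]
contact_force: [-0.0, 0.4, -0.7]
opening: 0.0005
```

Run:
```python
from h import *
d=grab('side'); cv2.imwrite('pics/side10.png',cv2.resize(d['image'][70:220,300:460],None,fx=5,fy=4,interpolation=cv2.INTER_CUBIC))
t=grab('top'); cv2.imwrite('pics/top10.png',cv2.resize(t['image'][130:300,310:510],None,fx=4,fy=3.5,interpolation=cv2.INTER_CUBIC))
s=env.sense(); print(s['time_s'],s['tcp_pos'],s['contact_force'])
c=np.array([.4928,-.1553]);ex=np.array([.931,-.365]);ey=np.array([.365,.931])
for D in (d,):
  L=[]
  for v in range(70,220):
    for u in range(300,460):
      w=px2w(D,u,v,rng=D['range_z'][v,u]); q=w[:2]-c; L.append((q@ex,q@ey,w[2]))
  L=np.array(L)
  for a in np.arange(-.06,.08,.02):
    m=(abs(L[:,0]-a)<.01)&(abs(L[:,1])<.11)&(L[:,2]<.12); print(round(a,2),m.sum(),np.median(L[m,2]).round(4))
```

```text
12.9167 [ 0.41990243 -0.25390955  0.28484091] [ 0.48127257 -0.30282375  0.21108893]
-0.06 313 0.0852
-0.04 247 0.0862
-0.02 226 0.0864
0.0 219 0.0863
0.02 235 0.0863
0.04 221 0.0863
0.06 212 0.0871
0.08 64 0.0849
```

View pics/side10.png

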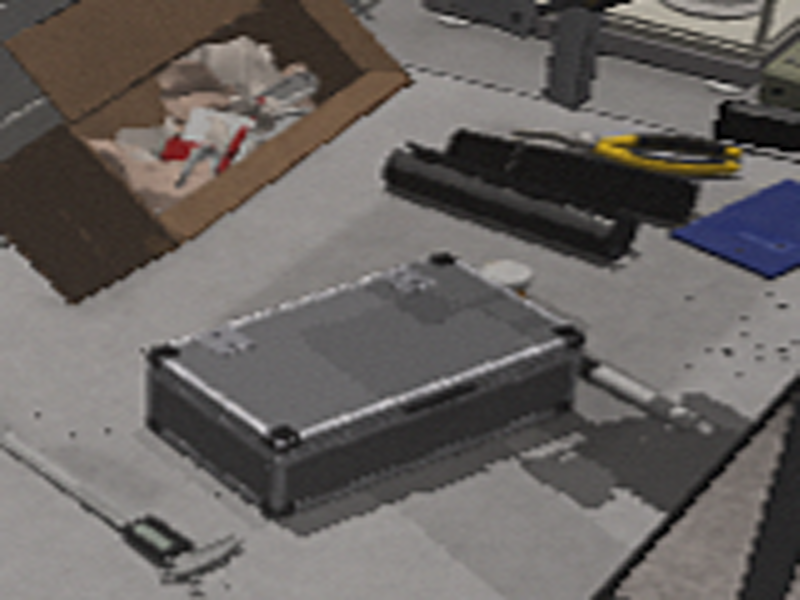

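View pics/top10.png

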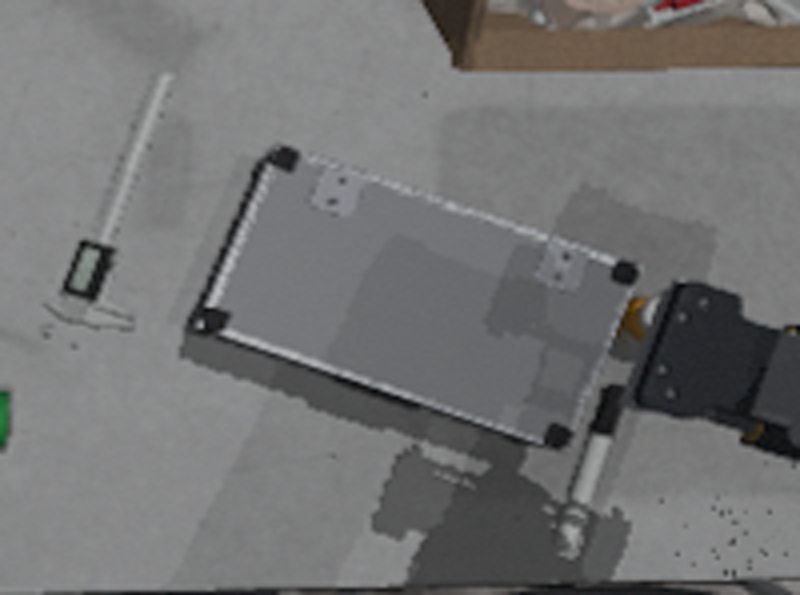

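The lid lies flat at 86 mm. The caliper (crop 90,270), jar (640,315) and marker (590,470) are in the same places as before.

```bash
python3 -c "
from h import *
env.job_done(); s=env.sense(); print(s['time_s'],s['contact_force'])"
```

```text
the job is handed in; nothing more can be done
the job is handed in; nothing more can be done
```

I folded the white flap fully down and then swung the grey lid shut, both times pushing only the outer face with the closed fingertips. The job is handed in, after about 13 s on the clock.

- **Flap:** it came to rest with its top face at 64.5 mm, which is the expected height. The force at the final press was about 21 N, and a picture after lifting off showed it flat.
- **Lid:** I closed it at up to about 90 mm/s, slowing to roughly 10–25 mm/s for the last few millimetres. It stopped at 86.0 mm with about 27 N. Depth readings after the fingers left show it flat at 85–87 mm across its length.
- **Surroundings:** in the pictures the caliper, jar and marker have not moved. The jar was partly hidden behind the gripper in the last top view, but its cap shows in the side view.
- **Specimens:** they are now covered and I could not see them once the lid was shut. They were still lying in their troughs in the last views before it closed.
- **Robot:** it ended clear of everything, with under 1 N on the tool. No check failed or disagreed, though my state reading after handing in was refused, so the last check is from just before.

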